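# Snap the leg into its receiver

### The arm

A 7-joint arm with a two-finger parallel gripper is mounted at the origin on a cart in front of the work surface, level with it; the furniture and walls round the work are solid. World frame = base frame: x ahead of the robot, y to its left, z up, the work surface at z = 0. Lengths are in m, angles in rad, forces in N, time in s.
With the tool pointing down it reaches from about 0.4 to 0.85 m from the base axis. Payload 4.5 kg.
Tool frame: the origin (TCP) lies at the very end of the fingers, on their centre line; the grasp point (between the pads) lies pinch_z behind it (pinch_z is the distance from the TCP to the grasp point, in m); z points along the fingers, y is the line along which they close (so a half turn about z gives the same grasp; the last joint's range is limited). The gripper opens to 85 mm and grips with 20 to 120 N. Pads are 22 mm wide; open, the fingers measure 114 mm over their backs; the gripper's body (76 mm by 85 mm) begins 54 mm behind the grasp point. The pads swing forward as they close: fully open they stand 13 mm farther back than shut.
Start: joints at [-1.276, 0.689, -0.195, 1.565, 0.157, 0.902, -0.215], TCP at [0.161, 0.604, 0.231] pointing down, gripper open.
Joint ranges: [-3.01, 3.01], [-0.46, 2.08], [-1.47, 1.51], [0.13, 2.56], [-1, 4.14], [0.04, 2.09], [-2.66, 2.66]. Speed limits (rad/s): [2.57, 2.57, 3.14, 3.14, 3.14, 3.14, 3.14].

### API

Orientations are given as a rotation vector (axis times angle).
In Python, from station import * gives the robot as it stands.
- The arm moves only by the tool carry_out, never from a script. Its argument "steps" is a list that holds one entry, the list of rows, each a list of 6 numbers: the shift along the tool's x, y, z in m, then the turn, a rotation vector about the tool's x, y, z in degrees. A call has 1 to 8 rows; each row shifts and turns the commanded pose from where the row before left it, along the tool's axes as they then stand; what a row does not reach is not made up. A row lasts 1/10 s, in which the tool goes at most 50 mm and 8.59 degrees, less where a joint would pass 70% of its speed; a pose out of reach is approached as far as the arm can. A call is refused whole if a number of a shift passes 0.05 or a number of a turn 8.59, either way. A call with a gripper value outside its range is refused whole. "gripper" is the opening in per cent of the stroke, from 0 (shut) to 100 (fully open), set as the call begins (left out, the last holds). The fingers move at their own pace and stop on an object; "newtons" is the grip in N (left out, the last holds). Time passes only in rows, so rows that do not move let the fingers close. It gives the time, the measured TCP pose, the force, the opening and the grip force at its end, in the units of the state.
- state(): the state, without advancing time (a new reading comes with each control period).
- read_camera(name): name is "side" or "top" or "wrist"; returns a dict with "img" (420x560x3 uint8, red, green, blue), "camera_matrix" (3x3 intrinsics, pixels), "dist_coeffs" ([k1, k2, p1, p2, k3] as OpenCV has them; the pictures are not rectified), "rvec" (rotation vector, rad) and "tvec" (3), from world to camera coordinates, as OpenCV has them. Camera axes: x right, y down, z forward; pixel columns grow to the right and rows downward; lengths in m; the calibration is good to about 2 mm. A picture is of the moment at which its call begins. There is no depth.
- finish_job(): hands the job in; it is judged then, once.
The state is a dict: "t": time; "joint_pos": joint angles; "qvel": joint speeds; "joint_efforts": joint torques, N m; "ee_pos": TCP position; "tool_rot": TCP orientation; "force": force on the tool from outside, world axes, zero at the start; "moment": the same for the moment, N m; "finger_gap": finger opening in m; "finger_force": force on a finger pad.
Only numpy, scipy, OpenCV 4.12 (cv2) and the standard library are available. Lean on these libraries where they do the work, as an engineer would, in place of code of your own. Each camera call takes 0.05 s, during which the arm holds its last target. There are 200 camera calls.

### The job

Fit the loose square leg to the receiver on the bench: squeeze its two spring buttons flush, slide the leg nose first into the sleeve so that the buttons go in under the rim, then push it on until both buttons pop out through the sleeve's side holes, and let go. Work gently, never driving anything against the receiver with more than about 25 N, and leave the other things on the bench where they are.

Things in the scene. Friction and masses are not known exactly. Their poses are not given: they have to be found in the camera images.
- receiver: Fixed grey foot plate 115x76x8 mm on which a level square aluminium sleeve is clamped in two saddles. Origin on the bench under the sleeve; x along the sleeve from its mouth inwards, y left, z up. Sleeve axis at z = 60 mm. Foot plate from x = -42 mm on; saddles from x = 7 mm on, caps up to z = 86 mm. The end at -x is the mouth where the leg enters.
- receiver_nominal (a point): On the sleeve axis, 33 mm inside the nominal mouth (x = -27, z = 60 mm of the receiver; same axes). The sleeve (125 mm long, outside 34.5, bore 28.5 mm square, square-edged rim) was clamped up to 15 mm off along x and no pose is given for it: find rim and holes by feel. Its side holes (22 mm long, 14 high, left and right) have their centres 33 mm behind its rim.
- leg_buttons (a point): Middle of the leg between its buttons. The leg: loose steel tube 26x26 mm, 150 long, 0.15 to 0.22 kg, black tapered nose at +x, cap at -x; x along it to the nose, y left, z up. This point is 85 mm behind the nose tip, 65 mm before the rear face, half-way up. It starts level on a black rest, this point 33 mm above the bench.
- leg_rear (a point): Centre of the leg's rear end face (same axes), 65 mm behind leg_buttons: the face to push on with closed fingers. Sliding the leg with captive buttons takes up to about 9 N; once the buttons have popped out it stops dead within 4 mm.
- button_left (a joint): Brass spring button on the leg's left face, 18 mm long (along x), 10 high, flat, square-edged, 5.5 mm proud (37 mm over both). 0 m: out; 0.0055: flush (about 4 N); about 0.0043: captive under the sleeve wall; 0 again when popped through a hole. Its edge will not ride in under the rim by itself.
- button_right (a joint): The same on the right face. Pinch both with the fingers on their rear half only (pads' front edge at about leg_buttons): the front half then stays free to slip under the rim, until the fingers meet the rim, and remains captive there when they let go.
- rest: Fixed black rest under the leg: two blocks across (22 mm along the leg, 60 mm wide, 20 mm high), 96 mm apart, tied by a strip 3 mm high. Origin on the bench under the front block, the one nearer the nose; its x is towards the nose. The fingers reach down between the blocks.
- tape: Loose roll of black tape, 62 mm across, 19 mm high, to the right of the receiver; leave alone.
- knob_a: Loose two-lobed printed knob, 29x48x24 mm, to the left of the receiver; leave alone.
- knob_b: Loose two-lobed printed knob, 29x48x24 mm, right of the rear block of the rest; leave alone.
- bolt_loose: Loose bolt, 27 mm long, 12 mm thick, right of the front block of the rest; leave alone.
- cup: Loose small parts cup, 58 mm across, 30 mm high; leave alone.
Mind the look-alikes: they are no part of the job. Several things look just like the receiver: the one meant starts farthest to the robot's left.

How it is judged:
By the outcome, as a careful person would: the job done as asked, in the order asked, and still so for the second after the job is handed in, with the robot touching nothing.
It also fails if it takes over 54 s, if anything falls off the work surface, if the arm or the gripper's body presses on something with over 40 N, if the wrist force passes 120 N, or if a joint passes its speed limit or range.

## Working session

There is one attempt and no reset: what is moved stays moved. The work goes in short steps, Python scripts to look and compute and a tool call to move; the robot and the scene stay as the last step left them, time stands still between calls to the robot, and variables do not carry over. Pictures are saved under pics/ and viewed, at most 10 in all, crops included, and the job is handed in when it is done.

Besides the shell and the picture viewer there is one more tool, called after "Call:" by a JSON object that holds its "op" and its "data". carry_out: Moves the arm, as the interface text tells. Its arguments: {"type":"object","properties":{"steps":{"type":"array"},"gripper":{"type":"number"},"newtons":{"type":"number"}},"required":["steps"]}

```bash
mkdir -p pics; ls
cat > h.py <<'E'
from station import *
import numpy as np, cv2
def cam(n,f=None):
    c=read_camera(n)
    if f: cv2.imwrite('pics/'+f,c['img'][:,:,::-1])
    return c
def ray(c,uv,z):
    p=cv2.undistortPoints(np.array([[uv]],float),np.array(c['camera_matrix']),np.array(c['dist_coeffs']))[0,0]
    R=cv2.Rodrigues(np.array(c['rvec'],float))[0];t=np.array(c['tvec']).ravel()
    o=-R.T@t;d=R.T@np.array([p[0],p[1],1.])
    return o+d*(z-o[2])/d[2]
def proj(c,P):
    return cv2.projectPoints(np.array(P,float).reshape(-1,3),np.array(c['rvec'],float),np.array(c['tvec'],float),np.array(c['camera_matrix']),np.array(c['dist_coeffs']))[0][:,0]
E
python3 - <<'E'
from h import *
for n in('top','side'):
    c=cam(n,n+'1.png')
    R=cv2.Rodrigues(np.array(c['rvec'],float))[0];print(n,-R.T@np.array(c['tvec']).ravel(),R[2],c['camera_matrix'][0][0])
s=state();print(s)
E
```

```text
pics
top [0.46082189 0.09654835 0.9286619 ] [ 0.12066669  0.02356082 -0.99241344] 378.90219407868534
side [0.0870236  0.13652215 0.8227733 ] [ 0.52980082 -0.01095217 -0.84805138] 398.00699077905756
{'t': 0.1, 'joint_pos': array([-1.27622691,  0.68995771, -0.1945213 ,  1.56626391,  0.15727141,
        0.90254189, -0.21510642]), 'qvel': array([-3.34749428e-04, -3.46392824e-03, -5.48980066e-05, -1.85370902e-03,
       -3.64494455e-04, -8.28220044e-04,  4.18006110e-04]), 'joint_efforts': array([-2.67793730e-03, -5.40598297e+01, -1.27094876e+00, -1.58982450e+01,
        9.45180247e-03,  4.41745724e-03, -1.00474151e-05]), 'ee_pos': array([0.16101985, 0.6032632 , 0.23052199]), 'tool_rot': array([-4.08352467e-01, -3.11481392e+00,  2.79275437e-03]), 'force': array([ 0.06563099,  0.87991474, -1.24814031]), 'moment': array([ 0.00720014, -0.0250256 , -0.00447574]), 'finger_force': 0.0, 'finger_gap': 0.0856353400273862}
```

View pics/top1.png

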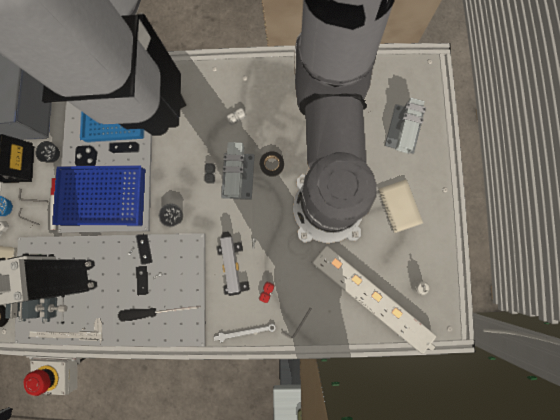

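View pics/side1.png

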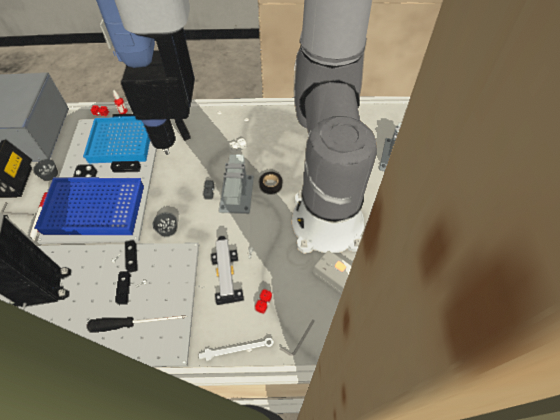

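Run:
```python
from h import *
c=cam('top');print(proj(c,[[0,0,0],[.161,.604,.231],[.5,0,0],[.5,.3,0],[.5,-.3,0],[.7,0,0]]))
for uv in[(237,170),(405,125),(230,262)]:print(ray(c,uv,.06))
im=c['img'];a=cv2.resize(im[130:320,170:300],None,fx=4,fy=4,interpolation=cv2.INTER_CUBIC)[:600]
c=cam('side')
b=cv2.resize(c['img'][130:320,180:290],None,fx=3.1,fy=3.1,interpolation=cv2.INTER_CUBIC)
a=cv2.resize(im[130:310,180:290],None,fx=3.2,fy=3.2,interpolation=cv2.INTER_CUBIC)
h=max(a.shape[0],b.shape[0]);P=lambda x:np.vstack([x,np.zeros((h-x.shape[0],x.shape[1],3),np.uint8)])
cv2.imwrite('pics/both.png',np.hstack([P(a),P(b)])[:,:,::-1]);print(a.shape,b.shape)
cam('wrist','w1.png')
```

```text
[[341.75064535 450.40871784]
 [ 34.67392298 418.0685712 ]
 [335.69333974 240.85983845]
 [213.70905687 243.65808048]
 [456.68769794 237.50633957]
 [332.62363314 161.02459282]]
[0.66941046 0.23164058 0.06      ]
[ 0.76899041 -0.1707      0.06      ]
[0.4547071  0.24922876 0.06      ]
(576, 352, 3) (589, 341, 3)
```

View pics/both.png

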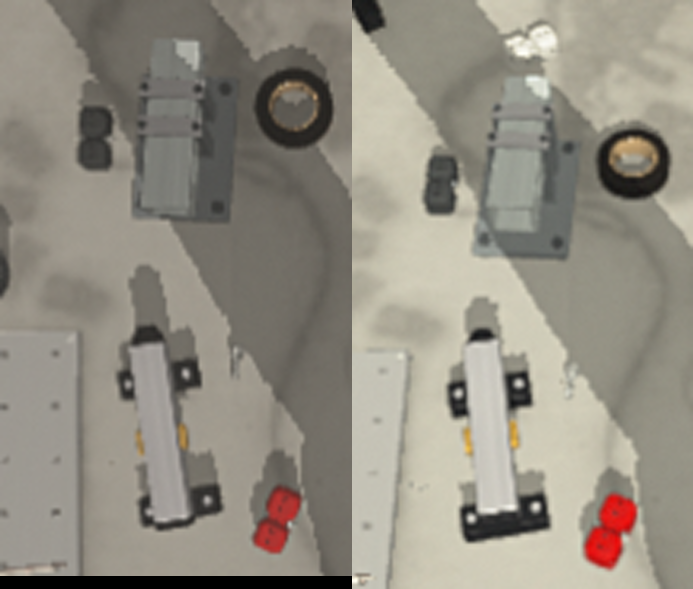

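Run:
```python
from h import *
from scipy.spatial.transform import Rotation as Ro
c=cam('top')
f=lambda x,y:(180+x/3.2,130+y/3.2)
for n,x,y,z in[('noseL',130,342,.046),('noseR',165,340,.046),('rearL',152,525,.046),('rearR',190,521,.046),('mouthL',141,208,.077),('mouthR',192,210,.077),('farL',153,40,.077),('farR',200,40,.077),('btnR',186,437,.033),('plateR',231,222,.008),('plateRfar',240,80,.008),('plateL',132,218,.008)]:print(n,ray(c,f(x,y),z).round(4))
s=state();print(Ro.from_rotvec(s['tool_rot']).as_matrix().round(3))
c=cam('wrist')
R=cv2.Rodrigues(np.array(c['rvec'],float))[0];T=Ro.from_rotvec(s['tool_rot']).as_matrix()
print('cam in tool',T.T@(-R.T@np.array(c['tvec']).ravel()-s['ee_pos']),T.T@R.T)
print({k for k in globals() if 'pinch' in k}, globals().get('pinch_z'))
```

```text
noseL [0.5136 0.2735 0.046 ]
noseR [0.5145 0.2476 0.046 ]
rearL [0.3809 0.2582 0.046 ]
rearR [0.3834 0.2305 0.046 ]
mouthL [0.6076 0.2592 0.077 ]
mouthR [0.6051 0.2224 0.077 ]
farL [0.7319 0.2504 0.077 ]
farR [0.7307 0.2159 0.077 ]
btnR [0.4435 0.2348 0.033 ]
plateR [0.6066 0.2024 0.008 ]
plateRfar [0.719  0.1942 0.008 ]
plateL [0.6119 0.2794 0.008 ]
[[-0.966  0.258 -0.   ]
 [ 0.258  0.966 -0.001]
 [-0.    -0.001 -1.   ]]
cam in tool [ 0.08496441  0.00093934 -0.14290673] [[-1.14182943e-03 -9.45668387e-01 -3.25130739e-01]
 [ 9.99999260e-01 -1.21653596e-03  2.64847873e-05]
 [-4.20579062e-04 -3.25130468e-01  9.45669076e-01]]
{'pinch_z'} 0.0187
```

Call:
{"op": "carry_out", "data": {"steps": [[[-0.033,-0.024,0,0,0,0],[-0.033,-0.024,0,0,0,0],[-0.033,-0.024,0,0,0,0],[-0.033,-0.024,0,0,0,0],[-0.033,-0.024,0,0,0,0],[-0.033,-0.024,0,0,0,0],[-0.033,-0.024,0,0,0,0],[-0.033,-0.024,0,0,0,0]]]}}

```text
t: 1.15
ee_pos: [0.3677, 0.3491, 0.2315]
tool_rot: [0.408, 3.115, 0.001]
force: [0.5, -0.3, 0.4]
finger_gap: 0.0854
finger_force: 0.0
```

Call:
{"op": "carry_out", "data": {"steps": [[[-0.035,-0.025,0.01,0,0,0],[-0.035,-0.025,0.01,0,0,0],[-0.036,-0.025,0.01,0,0,0],[0,0,0,0,0,-7.3],[0,0,0,0,0,-7.3],[0,0,0,0,0,-7.3],[0,0,0,0,0,0],[0,0,0,0,0,0]]]}}

```text
t: 1.95
ee_pos: [0.4499, 0.2505, 0.2013]
tool_rot: [-0.186, 3.136, 0.0]
force: [-0.9, 0.1, 0.2]
finger_gap: 0.0851
finger_force: 0.0
```

```bash
cat >> h.py <<'E'
from scipy.spatial.transform import Rotation as Ro
def st():
    s=state();T=Ro.from_rotvec(s['tool_rot']).as_matrix()
    print('t',round(s['t'],2),'p',s['ee_pos'].round(4),'F',s['force'].round(1),'gap',round(s['finger_gap'],4),'ff',s['finger_force'],'xang',round(np.degrees(np.arctan2(T[1,0],T[0,0]))%360,2),'z',T[:,2].round(3))
    return s,T
E
python3 - <<'E'
from h import *
st();cam('wrist','w2.png')
E
```

```text
t 1.95 p [0.4499 0.2505 0.2013] F [-0.9  0.1  0.2] gap 0.0851 ff 0.0 xang 186.78 z [ 0.  0. -1.]
```

View pics/w2.png

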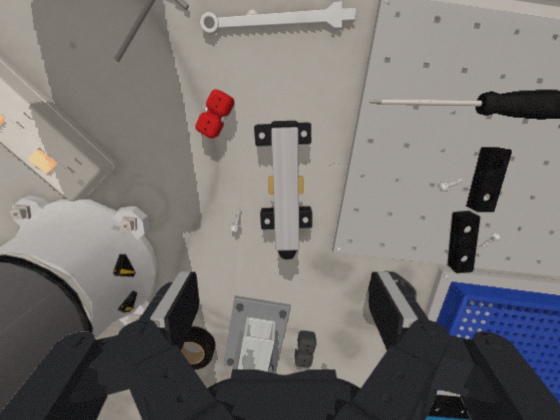

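Run:
```python
from h import *
c=cam('wrist');im=c['img'];hsv=cv2.cvtColor(im,cv2.COLOR_RGB2HSV)
m=((hsv[...,1]>110)&(hsv[...,0]>12)&(hsv[...,0]<32)&(hsv[...,2]>90)).astype(np.uint8);m[:,:230]=0;m[:,330:]=0;m[:150]=0;m[220:]=0
n,l,s,ce=cv2.connectedComponentsWithStats(m)
for i in range(1,n):
    if s[i,4]>8:print(s[i],ce[i],ray(c,ce[i],.038))
ys,xs=np.where(m);print('outer',[ray(c,p,.036).round(4) for p in((xs.min()-.5,ys.mean()),(xs.max()+.5,ys.mean()))], 'fore',ray(c,(285,ys.max()+.5),.038),ray(c,(285,ys.min()-.5),.038))
# leg side edges
for r in(140,150,165,200,205,230,245):
    print(r,im[r,266:308].mean(1).astype(int))
print('sleeve')
for r in(315,325,335,345):print(r,im[r,230:290].mean(1).astype(int))
print('col255',im[290:345,252].mean(1).astype(int));print('col265',im[290:345,265].mean(1).astype(int))
b=cv2.resize(im[290:380,215:325],None,fx=5,fy=5,interpolation=cv2.INTER_CUBIC);b2=cv2.resize(im[110:270,255:320],None,fx=3.6,fy=3.6,interpolation=cv2.INTER_CUBIC)[:450]
b2=cv2.resize(im[110:270,250:320],(197,450));cv2.imwrite('pics/w2c.png',np.hstack([b,b2])[:,:,::-1])
```

```text
[269 177   4  17  67] [270.47761194 185.11940299] [0.44240239 0.23744603 0.038     ]
[299 176   4  17  67] [300.47761194 184.11940299] [0.4376661  0.26841696 0.038     ]
outer [array([0.4426, 0.2353, 0.036 ]), array([0.4384, 0.2708, 0.036 ])] fore [0.44962389 0.25358857 0.038     ] [0.43049617 0.25129278 0.038     ]
140 [ 32  36  34  34  43  92 152 164 165 165 164 159 158 159 160 164 164 166
 163 162 163 164 163 162 160 159 162 159 159 164 158 131  70  38  29  35
  25  33  32  29  34  28]
150 [119 118 118 116 121 122 140 159 164 163 164 159 157 158 158 161 163 165
 163 163 161 162 162 161 161 158 158 157 159 161 157 138 112 116 117 118
 119 119 118 120 115 118]
165 [122 130 150 143 137 123 127 156 164 164 161 160 158 156 157 159 160 164
 165 163 162 161 162 161 158 158 157 159 158 159 158 141 123 142 157 160
 156 156 151 142 144 156]
200 [153 152 152 151 151 142 149 151 154 161 162 160 161 158 158 158 159 163
 165 165 164 162 161 160 163 161 159 161 158 158 157 148 135 152 153 154
 156 155 157 156 156 156]
205 [151 152 151 152 148 142 117 120 146 159 162 161 161 160 157 158 160 162
 
[... 1216 characters left out ...]
 123 124 122 120 120 115 107 109 109 126 170 170 170 170 172 171
 173 175 177 174 173 170 171 171 171 171 172 170 168 170 170 170 173 172
 174 171 171 171 172 174 169 120  95  90  90  97 111 124 122 116 144 149
 148 149 149 150 149 149]
col255 [159 160 158 159 159 158 157 147 130 114 118 124 125 122 120 120 119 121
 123 122 122 121 122 121 121 121 122 142 173 179 172 173 172 175 174 176
 175 176 177 175 174 175 177 176 176 173 163 163 177 179 176 175 174 172
 173]
col265 [160 159 157 156 156 158 157 159 157 157 137 114 116 126 126 124 119 120
 120 123 124 124 122 122 124 124 125 122 124 139 169 176 170 173 170 171
 172 172 171 171 172 172 172 174 174 174 173 170 161 158 173 175 172 172
 172]
```

View pics/w2c.png

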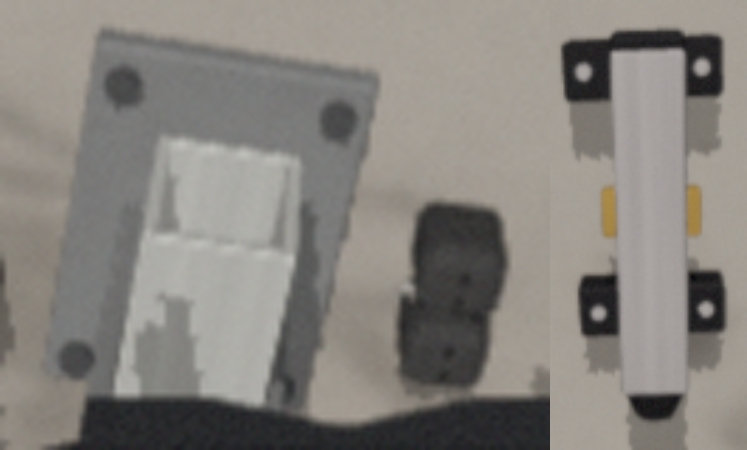

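Run:
```python
from h import *
c=cam('wrist')
A=[ray(c,((271.2+297.3)/2,140),.046),ray(c,((274.7+298.8)/2,235),.046)]
d=A[1]-A[0];print('leg',A,np.degrees(np.arctan2(d[1],d[0])))
print('w',np.linalg.norm(ray(c,(271.2,140),.046)-ray(c,(297.3,140),.046)))
f=lambda x,y:(215+x/5-.4,290+y/5-.4)
print('rear',ray(c,(250+(648-550)*70/197,110+32*160/450),.046),ray(c,(250+(648-550)*70/197,110+48*160/450),.046),'tip',ray(c,(250+(655-550)*70/197,110+418*160/450),.030))
for n,x,y,z in[('botL',302,158,.0428),('botR',160,138,.0428),('topL',295,250,.0773),('topR',150,235,.0773),('plateL',378,76,.008),('plateR',100,33,.008)]:print(n,ray(c,f(x,y),z).round(4))
```

```text
leg [array([0.39419594, 0.24615239, 0.046     ]), array([0.49313388, 0.26072139, 0.046     ])] 8.376824358779096
w 0.02528898100232201
rear [0.3769485  0.24463322 0.046     ] [0.38212771 0.24525713 0.046     ] tip [0.52961801 0.26603048 0.03      ]
botL [0.6088 0.2606 0.0428]
botR [0.6071 0.226  0.0428]
topL [0.6056 0.2596 0.0773]
topR [0.6053 0.2276 0.0773]
plateL [0.6084 0.2799 0.008 ]
plateR [0.6038 0.2059 0.008 ]
```

Call:
{"op": "carry_out", "data": {"steps": [[[0.0098,0.0016,0.02,0,0,-0.8],[0.0098,0.0016,0.025,0,0,0],[0,0,0.03,0,0,0],[0,0,0.03,0,0,0],[0,0,0.025,0,0,0],[0,0,0,0,0,0],[0,0,0,0,0,0]]], "gripper": 60, "newtons": 40}}

```text
t: 2.8
ee_pos: [0.4299, 0.2514, 0.0715]
tool_rot: [0.212, -3.134, 0.001]
force: [0.4, -0.2, 0.1]
finger_gap: 0.051
finger_force: 0.0
```

Run:
```python
from h import *
s,T=st();c=cam('wrist','w3.png');im=c['img'];hsv=cv2.cvtColor(im,cv2.COLOR_RGB2HSV)
m=((hsv[...,1]>110)&(hsv[...,0]>12)&(hsv[...,0]<32)&(hsv[...,2]>70)).astype(np.uint8);m[:,:200]=0;m[:,360:]=0
n,l,q,ce=cv2.connectedComponentsWithStats(m)
P=[]
for i in range(1,n):
    if q[i,4]>25:
        x,y,w,h,_=q[i];print(q[i],[ (T.T@(ray(c,p,.038)-s['ee_pos'])).round(4) for p in((x-.5,y+h/2),(x+w-.5,y+h/2),(x+w/2,y-.5),(x+w/2,y+h-.5))])
```

```text
t 2.8 p [0.4299 0.2514 0.0715] F [ 0.4 -0.2  0.1] gap 0.051 ff 0.0 xang 187.76 z [-0. -0. -1.]
[303 245   7  29 184] [array([-0.0091,  0.0138,  0.0335]), array([-0.0091,  0.0184,  0.0335]), array([0.0017, 0.0162, 0.0335]), array([-0.0196,  0.0167,  0.0335])]
[254 246   8  28 176] [array([-0.0095, -0.0183,  0.0335]), array([-0.0095, -0.0131,  0.0335]), array([ 0.001 , -0.0151,  0.0335]), array([-0.0195, -0.0157,  0.0335])]
```

View pics/w3.png

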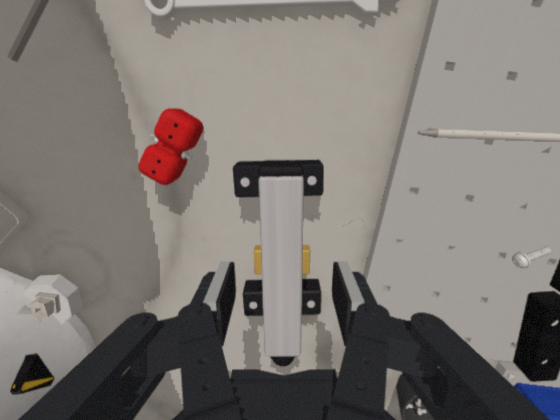

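Call:
{"op": "carry_out", "data": {"steps": [[[0,0,0.02,0,0,0],[0,0,0.02,0,0,0],[0,0,0.017,0,0,0],[0,0,0,0,0,0],[0,0,0,0,0,0]]]}}

```text
t: 3.35
ee_pos: [0.4306, 0.2517, 0.0155]
tool_rot: [-0.212, 3.133, 0.001]
force: [-1.2, 0.3, -0.2]
finger_gap: 0.0511
finger_force: 0.0
```

Call:
{"op": "carry_out", "data": {"steps": [[[0,0,0,0,0,0],[0,0,0,0,0,0],[0,0,0,0,0,0],[0,0,0,0,0,0],[0,0,0,0,0,0],[0,0,0,0,0,0],[0,0,0,0,0,0]]], "gripper": 0, "newtons": 60}}

```text
t: 4.05
ee_pos: [0.4308, 0.2514, 0.0158]
tool_rot: [-0.212, 3.132, 0.001]
force: [-1.0, -0.4, 8.4]
finger_gap: 0.0252
finger_force: 60.2
```

Call:
{"op": "carry_out", "data": {"steps": [[[0,0,-0.005,0,0,0],[0,0,-0.01,0,0,0],[0,0,-0.012,0,0,0],[-0.02,-0.0036,0,0,0,0],[-0.0276,-0.0036,0,0,0,3.7],[-0.02,0.0,0,0,0,3.8],[0,0,0,0,0,3.7],[0,0,0,0,0,0]]]}}

```text
t: 4.85
ee_pos: [0.4986, 0.2517, 0.0421]
tool_rot: [0.097, 3.139, 0.001]
force: [-0.9, -0.4, -1.7]
finger_gap: 0.0252
finger_force: 59.1
```

Run:
```python
from h import *
s,T=st();c=cam('wrist','w4.png');im=c['img']
t=cam('top','t4.png')['img']
a=cv2.resize(im[180:420,180:380],None,fx=2.4,fy=2.4,interpolation=cv2.INTER_CUBIC)
b=cv2.resize(t[130:250,205:260],(264,576),interpolation=cv2.INTER_CUBIC)
cv2.imwrite('pics/w4c.png',np.hstack([a,b])[:,:,::-1])
```

```text
t 4.85 p [0.4986 0.2517 0.0421] F [-0.9 -0.4 -1.7] gap 0.0252 ff 59.05984662473202 xang 176.48 z [ 0.001  0.    -1.   ]
```

View pics/w4c.png

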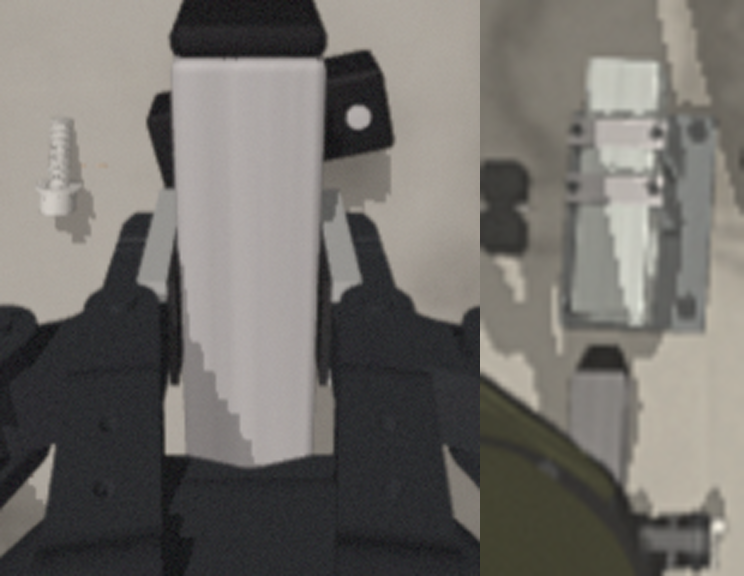

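Run:
```python
from h import *
im=cv2.imread('pics/t4.png').astype(int)
for r in(145,150,184,188,192,205,208,212,216,220):print(r,im[r,218:252].mean(1).astype(int))
print('col228,236',im[185:215,228].mean(1).astype(int),im[185:215,236].mean(1).astype(int))
c=cam('top');s=state();
u=np.array([.998,-.0628,0]);n=np.array([.0628,.998,0])
L=s['ee_pos']+u*.011+np.array([0,0,.0173])
for k in(.02,.05,.068):
    for w in(-.013,.013):print('leg',k,w,proj(c,L+u*k+n*w+[0,0,.013])[0].round(1))
print('tip',proj(c,L+u*.085)[0])
```

```text
145 [123 123 121 120 122 124 124 123 122 157 186 193 191 191 194 189 184 188
 190 193 191 190 192 195 136 117 117 152 152 145 140 139 137 113]
150 [121 123 122 121 122 123 124 124 121 139 182 195 194 193 193 188 188 191
 193 193 191 190 193 189 132 117 111 108 139 139 137 143 143 142]
184 [118 120 121 120 102  95 103 137 143 141 141 140 138 138 137 144 192 203
 196 195 195 169 180 146 100  93  95  94  96 127 132 130 129 128]
188 [123 124 124 112  97  94 123 141 141 141 141 141 138 138 140 142 195 204
 196 196 198 141 129 112  96  95  94  95 129 131 130 129 128 124]
192 [122 126 165 125 115  89 140 145 141 142 141 140 139 141 141 138 146 195
 199 198 205 141 122 101  95  96  94  95  92  91  88  92 127 128]
205 [124 124 123 123 124 126 126  97  53  40  42  43  45  44  43  42  44  91
 126 172 176 175 174 175 174 172 173 172 174 173 175 175 175 174]
208 [124 124 124 125 125 120 123 127 129 129 129 131 133 132 130 130 130  89
 119 158 175 173 172 172 174 175 175 174 174 173 174 175 176 175]
212 [122 122 124 124 125 117 126 128 127 125 127 128 130 128 127 128 126 116
 117 126 173 178 176 174 173 173 172 173 174 175 175 173 174 177]
216 [106 123 127 126 123 113 126 128 128 126 127 131 130 128 128 130 115 103
 115 125 170 175 175 175 175 173 174 175 174 174 175 175 177 177]
220 [ 65  62  57  55  69  94 123 131 130 128 129 132 130 128 129 130 111 101
 116 125 171 175 173 174 174 173 173 172 174 174 175 175 175 177]
col228,236 [141 141 142 141 141 142 141 141 143 138 125 125  93 102 127 127 109  52
  41  43  42  49  91 129 127 126 126 127 127 127] [196 196 197 196 197 197 197 199 196 185 170 162 154  98 112 124 125 124
 125 126 126 124 122 119 112 114 115 117 117 114]
leg 0.02 -0.013 [234.2 229.8]
leg 0.02 0.013 [222.9 229.4]
leg 0.05 -0.013 [234.9 216.8]
leg 0.05 0.013 [223.7 216.3]
leg 0.068 -0.013 [235.4 209. ]
leg 0.068 0.013 [224.2 208.5]
tip [231.16203657 202.25276406]
```

Run:
```python
from h import *
c=cam('top');s,T=st()
S=[ray(c,p,.0773) for p in((234.4,147.5),(231.05,190))];d=S[0]-S[1];ys=np.degrees(np.arctan2(d[1],d[0]))
Lg=[ray(c,p,.0725) for p in((229.0,208),(228.6,218))];e=Lg[0]-Lg[1]
print('sleeve yaw',ys,S,'leg yaw',np.degrees(np.arctan2(e[1],e[0])),Lg)
print('mouth',ray(c,(230.5,194.5),.0773),'tip',ray(c,(230.2,201.7),.06))
L=np.mean(Lg,0)
for y in(-3.6,ys):
    u=np.array([np.cos(np.radians(y)),np.sin(np.radians(y))])
    q=(L-S[1])[:2];print('leg lateral off (+left)',u[0]*q[1]-u[1]*q[0])
print('side check')
c=cam('side','s4.png')
```

```text
t 5.05 p [0.4973 0.252  0.0416] F [ 0.4 -0.2 -2. ] gap 0.0254 ff 59.05759088695049 xang 176.66 z [-0.001  0.    -1.   ]
sleeve yaw -4.566383204117853 [array([0.71916989, 0.23488344, 0.0773    ]), array([0.61873814, 0.24290468, 0.0773    ])] leg yaw -2.518934640317603 [array([0.57784798, 0.2486224 , 0.0725    ]), array([0.55480159, 0.24963625, 0.0725    ])]
mouth [0.60830687 0.24420783 0.0773    ] tip [0.59430527 0.24797117 0.06      ]
leg lateral off (+left) 0.00292129920531463
leg lateral off (+left) 0.0020320444286136283
side check
```

Run:
```python
import cv2
im=cv2.imread('pics/s4.png');cv2.imwrite('pics/s4c.png',cv2.resize(im[130:270,180:280],None,fx=4,fy=4,interpolation=cv2.INTER_CUBIC))
```

```text
(no output)
```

View pics/s4c.png

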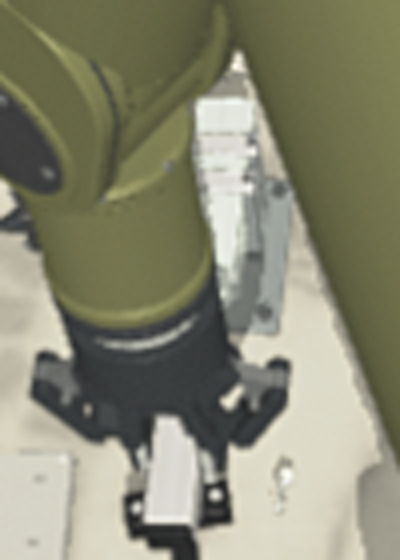

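Call:
{"op": "carry_out", "data": {"steps": [[[0,-0.0019,-0.0008,0,0,0.6],[-0.005,0,0,0,0,0],[-0.005,0,0,0,0,0],[-0.005,0,0,0,0,0],[-0.004,0,0,0,0,0],[-0.004,0,0,0,0,0],[0,0,0,0,0,0]]]}}

```text
t: 5.8
ee_pos: [0.5217, 0.2482, 0.0421]
tool_rot: [0.112, 3.139, 0.0]
force: [-0.3, 0.1, -0.8]
finger_gap: 0.025
finger_force: 59.1
```

Run:
```python
from h import *
s,T=st();print(s['moment'])
```

```text
t 5.8 p [0.5217 0.2482 0.0421] F [-0.3  0.1 -0.8] gap 0.025 ff 59.06055003404617 xang 175.91 z [ 0.001  0.    -1.   ]
[-0.0597302  -0.00197606 -0.03218265]
```

Call:
{"op": "carry_out", "data": {"steps": [[[-0.002,0,0,0,0,0],[-0.002,0,0,0,0,0],[-0.002,0,0,0,0,0],[-0.002,0,0,0,0,0],[-0.002,0,0,0,0,0]]]}}

```text
t: 6.3
ee_pos: [0.5309, 0.2477, 0.0421]
tool_rot: [-0.111, -3.14, -0.0]
force: [0.7, 0.8, -1.0]
finger_gap: 0.0252
finger_force: 59.0
```

Call:
{"op": "carry_out", "data": {"steps": [[[-0.002,0,0,0,0,0],[-0.002,0,0,0,0,0],[-0.002,0,0,0,0,0]]]}}

```text
t: 6.6
ee_pos: [0.537, 0.2472, 0.0421]
tool_rot: [-0.111, -3.14, -0.0]
force: [-0.6, -0.5, -1.2]
finger_gap: 0.0253
finger_force: 59.0
```

Call:
{"op": "carry_out", "data": {"steps": [[[-0.004,0,0,0,0,0],[-0.004,0,0,0,0,0],[-0.004,0,0,0,0,0],[-0.004,0,0,0,0,0]]]}}

```text
t: 7.0
ee_pos: [0.5532, 0.246, 0.0421]
tool_rot: [0.111, 3.14, 0.0]
force: [0.1, -0.6, -2.2]
finger_gap: 0.0251
finger_force: 59.0
```

Call:
{"op": "carry_out", "data": {"steps": [[[-0.004,0,0,0,0,0],[-0.004,0,0,0,0,0],[-0.004,0,0,0,0,0],[-0.004,0,0,0,0,0]]]}}

```text
t: 7.4
ee_pos: [0.5691, 0.245, 0.0421]
tool_rot: [-0.111, -3.14, -0.0]
force: [-0.1, 0.3, -1.9]
finger_gap: 0.0253
finger_force: 59.0
```

Run:
```python
from h import *
s,T=st();print(s['moment'])
cam('top','t5.png');cam('wrist','w5.png')
a=cv2.imread('pics/t5.png')[120:250,200:280];b=cv2.imread('pics/w5.png')
cv2.imwrite('pics/c5.png',np.hstack([cv2.resize(a,(258,420),interpolation=cv2.INTER_CUBIC),b[:,20:540]]))
```

```text
t 7.4 p [0.5691 0.245  0.0421] F [-0.1  0.3 -1.9] gap 0.0253 ff 59.009812250733376 xang 175.96 z [-0.  0. -1.]
[-0.04985051 -0.00161285 -0.00379353]
```

View pics/c5.png

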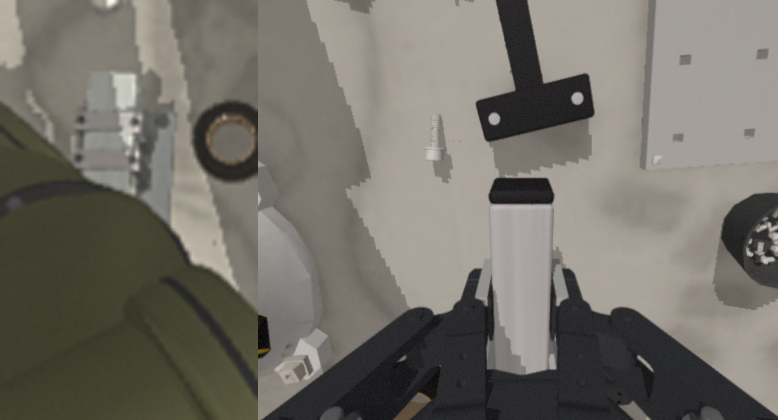

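Call:
{"op": "carry_out", "data": {"steps": [[[-0.003,0,0,0,0,0],[-0.003,0,0,0,0,0],[-0.003,0,0,0,0,0],[-0.003,0,0,0,0,0],[-0.002,0,0,0,0,0]]]}}

```text
t: 8.0
ee_pos: [0.5831, 0.2439, 0.0421]
tool_rot: [0.111, 3.139, 0.0]
force: [-0.9, -0.0, -2.1]
finger_gap: 0.0252
finger_force: 59.0
```

Call:
{"op": "carry_out", "data": {"steps": [[[-0.001,0,0,0,0,0],[-0.001,0,0,0,0,0],[-0.001,0,0,0,0,0]]]}}

```text
t: 8.3
ee_pos: [0.5856, 0.2438, 0.0421]
tool_rot: [-0.111, -3.139, -0.0]
force: [0.1, -0.1, -1.8]
finger_gap: 0.025
finger_force: 59.0
```

Call:
{"op": "carry_out", "data": {"steps": [[[-0.001,0,0,0,0,0],[-0.001,0,0,0,0,0],[-0.001,0,0,0,0,0]]]}}

```text
t: 8.6
ee_pos: [0.5887, 0.2436, 0.0421]
tool_rot: [-0.111, -3.14, -0.0]
force: [0.5, 0.8, -2.3]
finger_gap: 0.0255
finger_force: 59.0
```

Call:
{"op": "carry_out", "data": {"steps": [[[-0.001,0,0,0,0,0],[-0.001,0,0,0,0,0],[-0.001,0,0,0,0,0]]]}}

```text
t: 8.9
ee_pos: [0.5917, 0.2434, 0.0421]
tool_rot: [-0.111, -3.14, -0.0]
force: [-0.4, -0.2, -2.4]
finger_gap: 0.025
finger_force: 59.0
```

Call:
{"op": "carry_out", "data": {"steps": [[[-0.001,0,0,0,0,0],[-0.001,0,0,0,0,0]]]}}

```text
t: 9.1
ee_pos: [0.5938, 0.2432, 0.0421]
tool_rot: [-0.111, -3.14, -0.0]
force: [-0.3, -0.3, -1.9]
finger_gap: 0.0249
finger_force: 59.0
```

Call:
{"op": "carry_out", "data": {"steps": [[[-0.001,0,0,0,0,0],[-0.001,0,0,0,0,0]]]}}

```text
t: 9.3
ee_pos: [0.5958, 0.2431, 0.0421]
tool_rot: [0.111, 3.14, 0.0]
force: [1.2, -0.0, -1.5]
finger_gap: 0.0253
finger_force: 59.0
```

Call:
{"op": "carry_out", "data": {"steps": [[[-0.001,0,0,0,0,0]]]}}

```text
t: 9.4
ee_pos: [0.5964, 0.243, 0.0421]
tool_rot: [-0.111, -3.139, 0.0]
force: [-1.4, -0.6, 0.4]
finger_gap: 0.0254
finger_force: 60.3
```

Call:
{"op": "carry_out", "data": {"steps": [[[-0.001,0,0,0,0,0]]]}}

```text
t: 9.5
ee_pos: [0.5964, 0.243, 0.042]
tool_rot: [-0.11, -3.137, 0.001]
force: [-5.8, -0.5, 3.7]
finger_gap: 0.025
finger_force: 61.8
```

Call:
{"op": "carry_out", "data": {"steps": [[[-0.001,0,0,0,0,0]]]}}

```text
t: 9.6
ee_pos: [0.5963, 0.243, 0.042]
tool_rot: [-0.11, -3.135, 0.002]
force: [-8.3, -1.4, 4.6]
finger_gap: 0.0254
finger_force: 63.4
```

Call:
{"op": "carry_out", "data": {"steps": [[[0.001,0,0,0,0,0],[0,0,0,0,0,0],[0,0,0,0,0,0],[0,0,0,0,0,0]]], "gripper": 60}}

```text
t: 10.0
ee_pos: [0.5986, 0.2429, 0.0424]
tool_rot: [0.111, 3.138, 0.001]
force: [-0.3, 0.4, -0.2]
finger_gap: 0.0509
finger_force: 0.0
```

Run:
```python
from h import *
s,T=st()
im=cam('wrist')['img'];hsv=cv2.cvtColor(im,cv2.COLOR_RGB2HSV)
m=((hsv[...,1]>110)&(hsv[...,0]>12)&(hsv[...,0]<32)&(hsv[...,2]>70)).astype(np.uint8);print(cv2.connectedComponentsWithStats(m)[2])
cv2.imwrite('pics/w6.png',cv2.resize(im[130:420,160:400],None,fx=2,fy=2)[:,:,::-1])
```

```text
t 10.0 p [0.5986 0.2429 0.0424] F [-0.3  0.4 -0.2] gap 0.0509 ff 0.0 xang 175.94 z [ 0.002  0.    -1.   ]
[[     0      0    560    420 235125]
 [    10    272      3      2      5]
 [     0    308     18      6     70]]
```

View pics/w6.png

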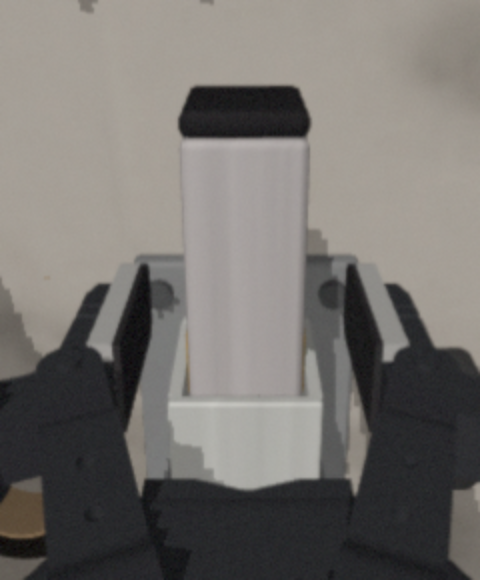

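Call:
{"op": "carry_out", "data": {"steps": [[[0,0,-0.015,0,0,0],[0,0,-0.025,0,0,0],[0,0,-0.025,0,0,0],[0.025,0,0,0,0,0],[0.03,0,0,0,0,0],[0.03,0,0,0,0,0],[0,0,0,0,0,0]]]}}

```text
t: 10.75
ee_pos: [0.5083, 0.2499, 0.1083]
tool_rot: [-0.103, -3.136, 0.001]
force: [-0.1, 0.2, 0.2]
finger_gap: 0.0515
finger_force: 0.0
```

Call:
{"op": "carry_out", "data": {"steps": [[[0,0,0,0,0,0],[0,0,0,0,0,0],[0,0,0.02,0,0,0],[0,0,0.025,0,0,0],[0,0,0.019,0,0,0],[0,0,0,0,0,0],[0,0,0,0,0,0]]], "gripper": 0}}

```text
t: 11.45
ee_pos: [0.5138, 0.2488, 0.0432]
tool_rot: [0.112, 3.139, 0.0]
force: [-0.2, 0.0, 0.5]
finger_gap: -0.0001
finger_force: 0.0
```

Run:
```python
from h import *
s,T=st();c=cam('wrist');im=c['img'];
g=im.mean(2)
for col in(272,280,288):print(col,g[200:420:4,col].astype(int))
for k in(.54,.5419,.545,.573):print(k,proj(c,[k,.243+(.5964-k)*.07,.073])[0])
r=ray(c,(280,300),.073);print(r)
```

```text
t 11.45 p [0.5138 0.2488 0.0432] F [-0.2  0.   0.5] gap -0.0001 ff 0.0 xang 175.9 z [ 0.001  0.    -1.   ]
272 [ 39  39  37  35  32  37  32  33  65 121 123 121 121 126 164 145 147 147
 145 145 146 147 147 146 147  46  47  41  42  47  44  43  44  46  32  23
  21  25  22  23  23  28  24  24  31  40  40  49  45  43  47  44  46  43
  44]
280 [ 36  32  28  35  33  37  39  33 118 119 121 120 122 123 138 117 112 115
  96  95  95  80  77  75  67  76  76  34  34  32  31  31  30  35  35  27
  22  16  17  21  23  25 119 125  42  38  40  41  44  45  44  46  42  46
  45]
288 [ 31  35  35  39  32  30  36  42 120 119 120 119 120 120 166 143 144 143
 142 143 143 143 143 141 144 156 145  43  43  42  37  39  39  38  44  39
  39  27  25  26  31  25 114 127  43  40  40  39  43  42  44  40  43  46
  43]
0.54 [281.12493954 355.242103  ]
0.5419 [281.14555028 358.37795316]
0.545 [281.17879993 363.43532555]
0.573 [281.45929695 406.02891108]
[0.50904906 0.24877638 0.073     ]
```

Call:
{"op": "carry_out", "data": {"steps": [[[-0.004,0,0,0,0,0],[-0.004,0,0,0,0,0],[-0.003,0,0,0,0,0]]]}}

```text
t: 11.8
ee_pos: [0.525, 0.2482, 0.0438]
tool_rot: [0.112, 3.138, 0.001]
force: [0.9, 0.5, 0.1]
finger_gap: 0.0001
finger_force: 0.0
```

Call:
{"op": "carry_out", "data": {"steps": [[[-0.002,0,0,0,0,0],[-0.002,0,0,0,0,0],[-0.001,0,0,0,0,0]]]}}

```text
t: 12.1
ee_pos: [0.5291, 0.2478, 0.0431]
tool_rot: [0.111, 3.14, 0.0]
force: [0.5, -1.2, -0.3]
finger_gap: 0.0
finger_force: 0.0
```

Call:
{"op": "carry_out", "data": {"steps": [[[-0.002,0,0,0,0,0],[-0.002,0,0,0,0,0]]]}}

```text
t: 12.3
ee_pos: [0.5318, 0.2474, 0.0429]
tool_rot: [-0.11, -3.138, 0.001]
force: [-3.6, -0.8, -0.7]
finger_gap: 0.0001
finger_force: 1.8
```

Call:
{"op": "carry_out", "data": {"steps": [[[-0.002,0,0,0,0,0],[-0.002,0,0,0,0,0]]]}}

```text
t: 12.5
ee_pos: [0.5348, 0.2472, 0.0425]
tool_rot: [-0.109, -3.136, 0.002]
force: [-5.1, 0.1, -0.5]
finger_gap: 0.0002
finger_force: 2.4
```

Call:
{"op": "carry_out", "data": {"steps": [[[-0.002,0,0,0,0,0],[-0.002,0,0,0,0,0],[-0.002,0,0,0,0,0],[-0.002,0,0,0,0,0]]]}}

```text
t: 12.9
ee_pos: [0.5448, 0.2466, 0.043]
tool_rot: [-0.111, -3.139, 0.0]
force: [-4.6, 0.5, -0.7]
finger_gap: 0.0003
finger_force: 2.3
```

Call:
{"op": "carry_out", "data": {"steps": [[[-0.002,0,0,0,0,0],[-0.002,0,0,0,0,0],[-0.002,0,0,0,0,0],[-0.002,0,0,0,0,0]]]}}

```text
t: 13.3
ee_pos: [0.553, 0.2461, 0.0431]
tool_rot: [0.111, 3.14, 0.0]
force: [-5.1, -0.2, -0.4]
finger_gap: -0.0
finger_force: 2.3
```

Call:
{"op": "carry_out", "data": {"steps": [[[-0.002,0,0,0,0,0],[-0.002,0,0,0,0,0],[-0.001,0,0,0,0,0]]]}}

```text
t: 13.6
ee_pos: [0.5581, 0.2457, 0.0431]
tool_rot: [0.111, 3.139, 0.0]
force: [-3.7, 0.7, -1.6]
finger_gap: -0.0
finger_force: 2.3
```

Call:
{"op": "carry_out", "data": {"steps": [[[-0.001,0,0,0,0,0],[-0.001,0,0,0,0,0]]]}}

```text
t: 13.8
ee_pos: [0.5597, 0.2456, 0.0431]
tool_rot: [-0.111, -3.14, 0.0]
force: [-4.9, 0.1, -1.9]
finger_gap: 0.0002
finger_force: 2.3
```

Call:
{"op": "carry_out", "data": {"steps": [[[-0.001,0,0,0,0,0],[-0.001,0,0,0,0,0]]]}}

```text
t: 14.0
ee_pos: [0.5618, 0.2455, 0.0431]
tool_rot: [0.111, 3.14, 0.0]
force: [-3.8, 0.1, -0.7]
finger_gap: -0.0002
finger_force: 2.1
```

Call:
{"op": "carry_out", "data": {"steps": [[[-0.001,0,0,0,0,0],[0,0,0,0,0,0]]]}}

```text
t: 14.2
ee_pos: [0.5651, 0.2455, 0.0437]
tool_rot: [0.112, 3.136, 0.002]
force: [0.6, -1.3, 0.2]
finger_gap: 0.0002
finger_force: 0.0
```

Call:
{"op": "carry_out", "data": {"steps": [[[-0.001,0,0,0,0,0],[0,0,0,0,0,0]]]}}

```text
t: 14.4
ee_pos: [0.5651, 0.2454, 0.0435]
tool_rot: [0.111, 3.137, 0.001]
force: [-0.9, 0.3, -0.5]
finger_gap: 0.0
finger_force: 0.0
```

Call:
{"op": "carry_out", "data": {"steps": [[[-0.001,0,0,0,0,0],[0,0,0,0,0,0]]]}}

```text
t: 14.6
ee_pos: [0.5653, 0.2453, 0.0433]
tool_rot: [0.111, 3.139, 0.001]
force: [0.4, 1.1, -0.2]
finger_gap: -0.0001
finger_force: 0.0
```

Call:
{"op": "carry_out", "data": {"steps": [[[-0.001,0,0,0,0,0],[0,0,0,0,0,0]]]}}

```text
t: 14.8
ee_pos: [0.5657, 0.2453, 0.0431]
tool_rot: [-0.111, -3.139, -0.0]
force: [-0.4, 0.2, 0.1]
finger_gap: 0.0003
finger_force: 0.6
```

Call:
{"op": "carry_out", "data": {"steps": [[[-0.001,0,0,0,0,0],[0,0,0,0,0,0]]]}}

```text
t: 15.0
ee_pos: [0.5665, 0.2452, 0.043]
tool_rot: [-0.11, -3.139, -0.0]
force: [-1.3, -0.2, 0.6]
finger_gap: 0.0
finger_force: 0.9
```

Call:
{"op": "carry_out", "data": {"steps": [[[-0.001,0,0,0,0,0],[0,0,0,0,0,0]]]}}

```text
t: 15.2
ee_pos: [0.5665, 0.2452, 0.043]
tool_rot: [-0.11, -3.138, 0.001]
force: [-5.6, 0.7, 3.4]
finger_gap: 0.0004
finger_force: 2.5
```

Call:
{"op": "carry_out", "data": {"steps": [[[-0.001,0,0,0,0,0],[0,0,0,0,0,0]]]}}

```text
t: 15.4
ee_pos: [0.5665, 0.2452, 0.0429]
tool_rot: [-0.109, -3.136, 0.001]
force: [-7.2, 0.6, 5.3]
finger_gap: 0.0
finger_force: 3.6
```

Call:
{"op": "carry_out", "data": {"steps": [[[0.01,0,0,0,0,0],[0.02,0,0,0,0,0],[0.03,0,0,0,0,0],[0.03,0,-0.02,0,0,0],[0.03,0,-0.04,0,0,0],[0.02,0,-0.04,0,0,0],[0,0,-0.04,0,0,0],[0,0,0,0,0,0]]]}}

```text
t: 16.2
ee_pos: [0.432, 0.2572, 0.1879]
tool_rot: [0.11, 3.13, 0.011]
force: [0.9, 0.5, -0.0]
finger_gap: -0.0001
finger_force: 0.0
```

Run:
```python
from h import *
s,T=st()
u=np.array([.9976,-.0698,0]);n=np.array([.0698,.9976,0]);rim=np.array([.6074,.2422,.06])
for nm in('wrist','top','side'):
    c=cam(nm);im=c['img'];hsv=cv2.cvtColor(im,cv2.COLOR_RGB2HSV)
    m=((hsv[...,1]>80)&(hsv[...,0]>10)&(hsv[...,0]<34)&(hsv[...,2]>50)).astype(np.uint8)
    P=[proj(c,rim+u*.034+n*w)[0] for w in(.0185,-.0185)]
    print(nm,'expect L,R',np.round(P,1))
    n_,l,q,ce=cv2.connectedComponentsWithStats(m)
    for i in range(1,n_):
        if min(np.linalg.norm(ce[i]-p) for p in P)<25:print(q[i],ce[i].round(1))
```

```text
t 16.2 p [0.432  0.2572 0.1879] F [ 0.9  0.5 -0. ] gap -0.0001 ff 0.0 xang 175.97 z [ 0.01   0.007 -1.   ]
wrist expect L,R [[295.2 372.4]
 [263.8 372.7]]
top expect L,R [[225.8 181.5]
 [241.4 182.1]]
[240 178   2   8  10] [240.8 181.9]
side expect L,R [[224.4 187.8]
 [240.  188.4]]
[240 185   2   8  15] [240.5 188.7]
```

Call:
{"op": "carry_out", "data": {"steps": [[[-0.01,0.035,0,0,0,0],[-0.01,0.035,0,0,0,0],[-0.015,0.035,0,0,0,0],[-0.015,0.035,0,0,0,0],[0,0,0,0,0,0],[0,0,0,0,0,0]]]}}

```text
t: 16.95
ee_pos: [0.4883, 0.3905, 0.1808]
tool_rot: [-0.11, -3.138, 0.004]
force: [-0.3, -0.3, 0.3]
finger_gap: 0.0
finger_force: 0.0
```

Run:
```python
from h import *
s,T=st()
u=np.array([.9976,-.0698,0]);n=np.array([.0698,.9976,0]);rim=np.array([.6074,.2422,.06])
c=cam('wrist','w9.png');im=c['img'];hsv=cv2.cvtColor(im,cv2.COLOR_RGB2HSV)
p=proj(c,rim+u*.034+n*.0185)[0];print(p)
m=((hsv[...,1]>80)&(hsv[...,0]>10)&(hsv[...,0]<34)&(hsv[...,2]>50)).astype(np.uint8)
n_,l,q,ce=cv2.connectedComponentsWithStats(m)
for i in range(1,n_):
    if np.linalg.norm(ce[i]-p)<40:print(q[i],ce[i].round(1))
print([proj(c,rim+u*(.033+a)+n*.0173+[0,0,b])[0].round(0) for a in(-.011,.011) for b in(-.007,.007)])
```

```text
t 16.95 p [0.4883 0.3905 0.1808] F [-0.3 -0.3  0.3] gap 0.0 ff 0.0 xang 175.98 z [-0.002 -0.002 -1.   ]
[172.68578371 347.6276752 ]
[array([172., 334.]), array([168., 344.]), array([175., 350.]), array([170., 360.])]
```

Run:
```python
import cv2
im=cv2.imread('pics/w9.png')[:,:,::-1];h=cv2.cvtColor(im,cv2.COLOR_RGB2HSV)
for r in range(318,382,4):print(r,im[r,150:192:3].mean(1).astype(int),h[r,160:184:2,1])
```

```text
318 [175 174 150  97  99  96 119 110 106  99  99 103 101  62] [10 15 13 15 10  6 12  5  2  3  3  0]
322 [174 174 162  98  94 151 126 105 104 100  98  53  47  46] [13  8 13  7  6 14 10 10  2  3  3 12]
326 [175 172 173 104 122 154 105 105  89  51  44  46  47  47] [ 8  8  9 10  7 11  7 11  8 29 11 29]
330 [174 173 173 127 172 107  81  50  50  48  42  49  48  48] [10 10  7 10  9 20 10 20 25 15 17 16]
334 [188 190 188 186  98  48  46  48  49  47  44  46  48  46] [ 7  8  9 16 26 34 17 25 26  5 27 16]
338 [186 185  99  47  46  49  44  47  49  49  49  51  47  50] [26 11 33 20 22 26 21 20 25 20 10 16]
342 [73 45 43 49 47 46 45 47 47 46 49 46 50 47] [16 11 27 16 16 31  5 20 21 22 25 17]
346 [50 45 47 49 46 46 50 42 49 46 49 45 50 41] [ 6 26 15 17 15  5 11 20 36 16 29 10]
350 [51 46 47 49 43 47 46 48 50 46 45 43 41 36] [ 0 22 11 15 16 20  5 15 15 10 21 23]
354 [49 49 49 47 42 46 44 50 50 43 33 38 35 34] [19 23 16 20 11  0 22 15 26 30 42 13]
358 [45 46 47 45 50 47 48 45 39 32 39 38 33 51] [31 24 28 25 10 10 34 19 19 38 19  7]
362 [49 44 47 44 46 46 36 35 39 31 39 37 72 66] [23 26 17 16 20 24 26 19  6 21 36 21]
366 [49 43 45 47 36 37 36 35 34 34 38 71 39 30] [29 14 13 25 14 27 34 21 26 26 31  4]
370 [46 45 37 39 36 39 35 38 34 37 44 26 29 28] [39 33 32 23 40 29 14 28 27 27 17 14]
374 [36 39 36 37 41 38 40 35 38 38 31 27 32 27] [ 8 29  7 21 24 18 34 37 14  0 23 16]
378 [36 39 40 34 35 35 32 38 35 36 34 32 33 22] [26 14 19 20 15  8  7 39 32 30 21 26]
```

Call:
{"op": "carry_out", "data": {"steps": [[[-0.03,0,0,0,0,0],[-0.04,0,0,0,0,0],[-0.02,0,0,0,0,0],[0,0,0,0,0,0],[0,0,0,0,0,0]]]}}

```text
t: 17.5
ee_pos: [0.5778, 0.3829, 0.1821]
tool_rot: [-0.113, -3.138, 0.003]
force: [-0.2, -0.0, -0.4]
finger_gap: -0.0
finger_force: 0.0
```

Run:
```python
from h import *
s,T=st()
u=np.array([.9976,-.0698,0]);n=np.array([.0698,.9976,0]);rim=np.array([.6074,.2422,.06])
c=cam('wrist','w10.png');im=c['img'];hsv=cv2.cvtColor(im,cv2.COLOR_RGB2HSV)
p=proj(c,rim+u*.034+n*.0185)[0];print(p)
m=((hsv[...,1]>80)&(hsv[...,0]>10)&(hsv[...,0]<34)&(hsv[...,2]>40)).astype(np.uint8)
n_,l,q,ce=cv2.connectedComponentsWithStats(m)
for i in range(1,n_):
    if np.linalg.norm(ce[i]-p)<40:
        print(q[i],ce[i].round(1));x,y,w,h,_=q[i]
        print('edges on outer face: dx from rim',[((ray(c,(x+w/2,v),.060)-rim)@u).round(4) for v in(y,y+h)])
```

```text
t 17.5 p [0.5778 0.3829 0.1821] F [-0.2 -0.  -0.4] gap -0.0 ff 0.0 xang 175.88 z [-0.002 -0.002 -1.   ]
[163.61242964 275.51523005]
[159 266   7  19  96] [161.9 274.4]
edges on outer face: dx from rim [np.float64(0.0232), np.float64(0.045)]
```

Run:
```python
from h import *
c=cam('wrist')
u=np.array([.9976,-.0698,0]);n=np.array([.0698,.9976,0]);rim=np.array([.6074,.2422,.06])
for a in(.015,.034,.052):
    print(a,'top edge',proj(c,rim+u*a+n*.01725+[0,0,.01725])[0].round(1),'bot edge',proj(c,rim+u*a+n*.01725-[0,0,.01725])[0].round(1),'btn out mid/top/bot',[proj(c,rim+u*a+n*.0185+[0,0,b])[0].round(1) for b in(0,.005,-.005)],'in',[proj(c,rim+u*a+n*.0142+[0,0,b])[0].round(1) for b in(.005,-.005)])
im=cv2.imread('pics/w10.png')
for r in(255,262,275,290):print(r,[tuple(int(k) for k in v) for v in im[r,146:180,::-1]])
```

```text
0.015 top edge [151.7 267.9] bot edge [165.4 251.3] btn out mid/top/bot [array([160.2, 259.2]), array([158.2, 261.6]), array([162.1, 256.8])] in [array([153.8, 261.6]), array([157.8, 256.8])]
0.034 top edge [154.5 285.5] bot edge [167.7 267.5] btn out mid/top/bot [array([162.7, 276. ]), array([160.8, 278.7]), array([164.6, 273.5])] in [array([156.5, 278.7]), array([160.4, 273.5])]
0.052 top edge [157.1 301.6] bot edge [169.8 282.3] btn out mid/top/bot [array([165. , 291.4]), array([163.2, 294.2]), array([166.8, 288.7])] in [array([158.9, 294.2]), array([162.7, 288.7])]
255 [(202, 200, 196), (202, 201, 198), (204, 203, 198), (205, 205, 200), (203, 202, 198), (160, 159, 156), (137, 135, 132), (126, 126, 122), (115, 114, 112), (115, 114, 111), (112, 111, 108), (112, 112, 109), (111, 110, 107), (113, 112, 108), (110, 109, 105), (110, 110, 106), (111, 112, 107), (110, 110, 108), (111, 112, 109), (116, 114, 112), (119, 119, 116), (112, 112, 111), (107, 106, 107), (109, 110, 108), (111, 112, 111), (109, 109, 110), (108, 110, 109), (108, 109, 107), (108, 107, 108), (106, 106, 106), (106, 105
[... 1025 characters left out ...]
), (112, 110, 108), (96, 94, 92), (81, 81, 80), (79, 81, 81), (83, 82, 81), (80, 80, 81), (80, 81, 79), (77, 80, 80), (77, 78, 78), (76, 77, 77), (80, 81, 81)]
290 [(202, 202, 197), (203, 203, 197), (201, 201, 196), (202, 200, 195), (201, 200, 196), (201, 200, 196), (201, 200, 196), (202, 200, 196), (202, 201, 196), (203, 202, 198), (191, 190, 186), (140, 140, 136), (130, 130, 125), (116, 116, 112), (115, 116, 111), (113, 114, 110), (113, 113, 110), (111, 111, 106), (114, 114, 111), (110, 110, 108), (95, 97, 95), (86, 84, 82), (79, 80, 80), (82, 82, 81), (82, 84, 82), (82, 82, 83), (80, 78, 79), (70, 72, 72), (71, 71, 71), (75, 74, 77), (75, 75, 73), (74, 74, 75), (77, 78, 78), (78, 78, 78)]
```

```bash
python3 -c "
from station import *
print(finish_job())"
```

```text
the job is handed in; nothing more can be done
None
```

The leg is fitted and the job is handed in. Both buttons show proud in the sleeve's side holes, the leg stopped dead when pushed (peak about 9 N), the robot is clear and touching nothing, and it took about 18 s.

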